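Pack the finishing kit into its carrier

ROBOT

A 6-joint arm with a two-finger parallel gripper is mounted at the origin on a cart in front of the work surface, level with it; the furniture and walls round the work are solid. World frame = base frame: x ahead of the robot, y to its left, z up, the work surface at z = 0. Lengths are in m, angles in rad, forces in N, time in s.
With the tool pointing down it reaches from about 0.225 to 0.875 m from the base axis. Payload 3.4 kg.
Tool frame: the origin (TCP) lies at the very end of the fingers, on their centre line; the grasp point (between the pads) lies 19 mm behind it; z points along the fingers, y is the line along which they close (so a half turn about z gives the same grasp; the last joint's range is limited). The gripper opens to 85 mm and grips with 20 to 120 N. Pads are 22 mm wide; open, the fingers measure 114 mm over their backs; the gripper's body (76 mm by 85 mm) begins 54 mm behind the grasp point. The pads swing forward as they close: fully open they stand 13 mm farther back than shut.
Start: joints at [-1.436, 0.276, 1.505, -0, 1.361, -0.121], TCP at [0.145, -0.556, 0.231] pointing down, gripper open.
Joint ranges: [-2.89, 2.89], [-0.75, 2.08], [0.22, 2.7], [-1.18, 4.32], [0.11, 2.71], [-2.7, 2.7]. Speed limits (rad/s): [2.57, 2.57, 3.14, 3.14, 3.14, 3.14].

INTERFACE

Orientations are given as a unit quaternion [w, x, y, z].
In Python, from rig import readout, vision, manip gives the robot as it stands.
- The arm moves only by the shell command python3 -m handwheel 'ROWS' [FORCE]. ROWS is JSON, a list of rows, each a list of 3 entries, a list of its own where there are three numbers: the shift along the tool's x, y, z in mm, then the turn, a rotation vector about the tool's x, y, z in units of 6 degrees (1.0 is 6 degrees), then the closure, from -1 (fully open) to 1 (shut), so that 0 is half open. A call has 1 to 20 rows; each row shifts and turns the commanded pose from where the row before left it, along the tool's axes as they then stand; what a row does not reach is not made up. A row lasts 1/8 s, in which the tool goes at most 62.5 mm and 10.7 degrees, less where a joint would pass 70% of its speed; a pose out of reach is approached as far as the arm can. A call is refused whole if a number of a shift passes 62.5 or a number of a turn 1, either way. A call with a gripper value outside its range is refused whole. The fingers move at their own pace and stop on an object; FORCE is the grip in N (left out, the last holds). Time passes only in rows, so rows that do not move let the fingers close. It gives the time, the measured TCP pose, the force, the opening and the grip force at its end, in the units of the state.
- readout.get_state(): the state, without advancing time (a new reading comes with each control period).
- vision.get_image(name): name is "scene" or "top"; returns the picture (420x560x3 uint8, blue, green, red); there is no depth.
- vision.camera_params(name): a dict with "intrinsics" (3x3 intrinsics, pixels), "rvec" (rotation vector, rad) and "tvec" (3), from world to camera coordinates, as OpenCV has them. Camera axes: x right, y down, z forward; pixel columns grow to the right and rows downward; lengths in m; the calibration is good to about 2 mm. A picture is of the moment at which its call begins. camera_params takes no time and is no camera call.
- manip.sign_off(): hands the job in; it is judged then, once.
The state is a dict: "clock": time; "qpos": joint angles; "qd": joint speeds; "effort": joint torques, N m; "position": TCP position; "ee_rot": TCP orientation; "contact_force": force on the tool from outside, world axes, zero at the start; "moment": the same for the moment, N m; "width": finger opening in m; "gripper_force": force on a finger pad.
Only numpy, scipy, OpenCV 4.12 (cv2) and the standard library are available. Lean on these libraries where they do the work, as an engineer would, in place of code of your own. Each camera call takes 0.05 s, during which the arm holds its last target. There are 200 camera calls.

TASK

Pack the finishing kit into the plywood carrier: set the cork sanding block, the polish tin, the roll of black tape and the smaller cork stopper gently, flat and upright into the recess made for each (the long rectangle, the largest circle, the second largest circle and the smallest circle), so that each rests on the floor of its recess. The larger stopper and the pine offcut do not belong to the kit: leave them where they are.

Things in the scene. Friction and masses are not known exactly. Their poses are not given: they have to be found in the camera images.
- sander_c (a point): Centre of the cork sanding block, 46 mm wide (its x) x 86 mm long (its y) x 27 mm high, brown, lying flat and loose on the worktop, about 50 g; the point lies about 13 mm above the worktop. Take it across its 46 mm width.
- tin_c (a point): Centre of the round flat polish tin, 61 mm in diameter, 23 mm high (the lid, the upper 11 mm, stands about 1 mm proud of the body), standing loose on the worktop, about 90 g; the point lies on its axis half-way up, z up.
- tape_c (a point): Centre of the roll of black insulating tape, 52 mm in outer diameter, 18 mm high, lying flat and loose on the worktop, about 40 g; treat it as solid and take it across its outside; the point lies on its axis half-way up, z up.
- stopper_c (a point): Centre of the smaller cork stopper, 22 mm in diameter, 20 mm high, standing loose on the worktop, about 10 g; the point lies on its axis half-way up, z up. It belongs to the kit.
- big_stopper_c (a point): Centre of the larger stopper, 33 mm in diameter, 26 mm high, standing loose on the worktop, half-way up. Not part of the kit: stays where it stands.
- offcut_c (a point): Centre of the pine offcut, a plain wooden bar 24 x 75 x 16 mm (x, y, z) lying loose on the worktop, half-way up. Not part of the kit: stays where it lies.
- block_module: Module for the sanding block: fixed grey block 88 x 114 x 11 mm, one of four of that outline, two by two and turned alike in a fixed plywood carrier tray (194 x 246 mm, rim 18 mm high); which is where changes. Origin: centre of its underside, z up, y along its 114 mm. Rectangular recess in the middle, 62 (x) by 100 mm (y), 6 mm deep: floor 5 mm, top 11 mm above the origin.
- tin_module: Module for the polish tin: outline, origin, axes and heights as block_module, but with one round recess in the middle, the largest of the three, 78 mm in diameter, 6 mm deep (floor 5 mm, top 11 mm above the origin).
- tape_module: Module for the black tape: as block_module, but with one round recess in the middle, the second largest, 68 mm in diameter, 6 mm deep (floor 5 mm, top 11 mm above the origin).
- stopper_module: Module for the smaller stopper: as block_module, but with one round recess in the middle, the smallest, 38 mm in diameter, 6 mm deep (floor 5 mm, top 11 mm above the origin).
Not all that is in view belongs to the job. Leave any green or purple look-alike of the part that bears tape_c alone.

How it is judged:
By the outcome, as a careful person would: the job done as asked, in the order asked, and still so for the second after the job is handed in, with the robot touching nothing.
It also fails if it takes over 99 s, if anything falls off the work surface, if the arm or the gripper's body presses on something with over 40 N, if the wrist force passes 120 N, or if a joint passes its speed limit or range.

## Working session

There is one attempt and no reset: what is moved stays moved. The work goes in short steps, Python scripts to look and compute and a shell command to move; the robot and the scene stay as the last step left them, time stands still between calls to the robot, and variables do not carry over. Pictures are saved under pics/ and viewed, at most 17 in all, crops included, and the job is handed in when it is done.

```bash
mkdir -p pics; ls; python3 - <<'E'
from rig import readout, vision
import cv2
s=readout.get_state(); print(s)
for n in("scene","top"):
    cv2.imwrite(f"pics/{n}0.png",vision.get_image(n)); print(vision.camera_params(n))
E
```

```text
pics
{'clock': 0.0, 'qpos': array([-1.43601458e+00,  2.76653816e-01,  1.50610765e+00,  2.30138593e-05,
        1.36067813e+00, -1.20991141e-01]), 'qd': array([-0.00014562, -0.00172296,  0.00100016,  0.00081507,  0.00045934,
        0.00050449]), 'effort': array([ 1.16350442e-03, -4.16764462e+01, -2.45805699e+01, -1.41370248e-05,
        1.09811506e-02, -2.60997538e-06]), 'position': array([ 0.14541095, -0.55579161,  0.2304163 ]), 'ee_rot': array([-9.23528463e-04,  9.91833552e-01,  1.27535689e-01,  4.88378512e-06]), 'contact_force': array([-0.33841853, -0.2046246 ,  0.6739176 ]), 'moment': array([0.00097578, 0.04970391, 0.02850746]), 'gripper_force': 0.0, 'width': 0.08537854257650544}
{'intrinsics': array([[417.94718589,   0.        , 274.23793643],
       [  0.        , 417.94718589, 204.55716868],
       [  0.        ,   0.        ,   1.        ]]), 'rvec': array([ 0.8495281 , -2.50852513,  1.15519755]), 'tvec': array([0.40127174, 0.23192812, 1.09494404])}
{'intrinsics': array([[484.19052002,   0.        , 287.4923804 ],
       [  0.        , 484.19052002, 198.31181829],
       [  0.        ,   0.        ,   1.        ]]), 'rvec': array([ 2.10270307, -2.1465073 ,  0.1887746 ]), 'tvec': array([0.03071912, 0.48233713, 1.4271582 ])}
```

View pics/top0.png

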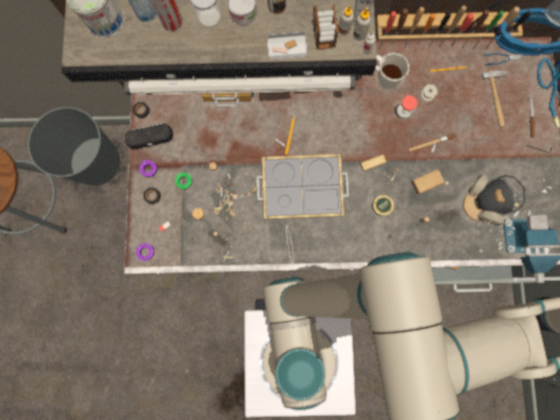

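View pics/scene0.png

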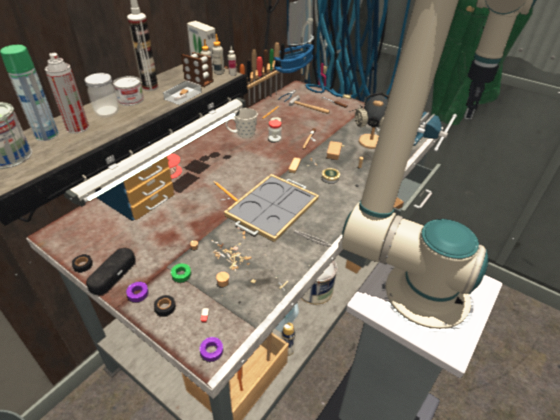

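The top view shows:
- **Carrier:** centred at about (303,187).
- **Sanding block:** brown block at (428,181).
- **Offcut:** pale bar at (374,161).
- **Polish tin:** the round item at (383,205).
- **Stoppers:** (198,213) and (213,166).
- **Black rings:** (152,196) and (141,110).
- **Look-alike rings:** green at (184,181), purple at (148,169) and (145,252).

I'll enlarge the ambiguous ones.

```bash
cat > h.py <<'E'
import numpy as np, cv2
from rig import readout, vision
def cam(n):
    p=vision.camera_params(n); R=cv2.Rodrigues(np.array(p['rvec']))[0]
    return np.array(p['intrinsics']),R,np.array(p['tvec'])
def ray(n,uv,z):
    K,R,t=cam(n); c=-R.T@t; d=R.T@np.linalg.inv(K)@np.array([uv[0],uv[1],1.])
    return c+d*(z-c[2])/d[2]
def px(n,X):
    K,R,t=cam(n); q=K@(R@np.array(X)+t); return q[:2]/q[2]
E
python3 - <<'E'
from h import *
t=cv2.imread('pics/top0.png'); s=cv2.imread('pics/scene0.png')
for nm,uv,z in [('ringA',(152,196),.018),('ringB',(141,110),.018),('sand',(428,181),.027),('off',(374,161),.016),('tin',(383,205),.023),('st1',(198,213),.02),('st2',(213,166),.02),('tray',(303,187),.011)]:
    X=ray('top',uv,z); print(nm,X.round(3),np.hypot(*X[:2]).round(3),px('scene',X).round())
a=cv2.resize(t[90:270,120:270],None,fx=3.3,fy=3.3,interpolation=cv2.INTER_CUBIC)
b=cv2.resize(t[130:240,250:460],None,fx=3.8,fy=3.8,interpolation=cv2.INTER_CUBIC)[:, :798]
cv2.imwrite('pics/ta.png',a); cv2.imwrite('pics/tb.png',b)
cv2.imwrite('pics/sa.png',cv2.resize(s[220:370,50:260],None,fx=3.8,fy=3.8,interpolation=cv2.INTER_CUBIC))
E
```

```text
ringA [0.504 0.441 0.018] 0.669 [167. 302.]
ringB [0.785 0.485 0.018] 0.923 [ 85. 260.]
sand [ 0.531 -0.414  0.027] 0.674 [335. 147.]
off [ 0.601 -0.253  0.016] 0.652 [295. 162.]
tin [ 0.46  -0.272  0.023] 0.534 [331. 173.]
st1 [0.447 0.297 0.02 ] 0.537 [223. 277.]
st2 [0.595 0.252 0.02 ] 0.646 [196. 242.]
tray [ 0.524 -0.028  0.011] 0.525 [274. 204.]
```

View pics/ta.png

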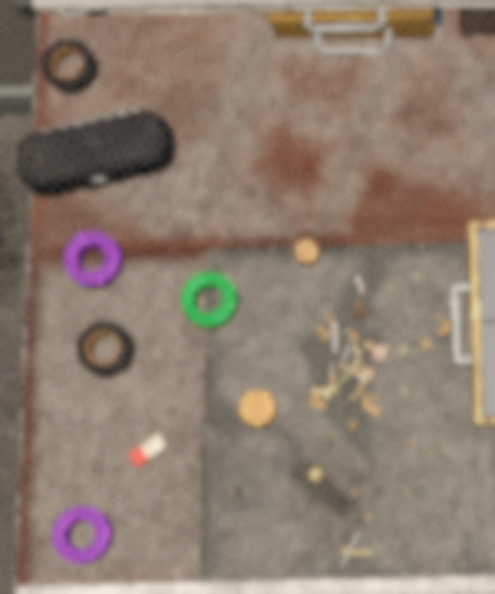

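View pics/tb.png

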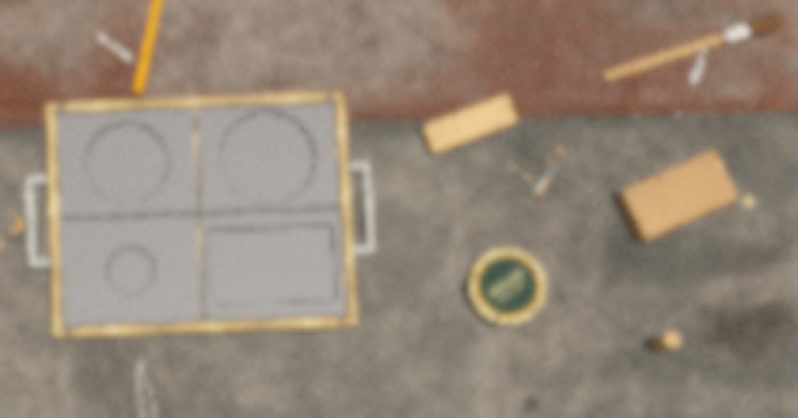

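View pics/sa.png

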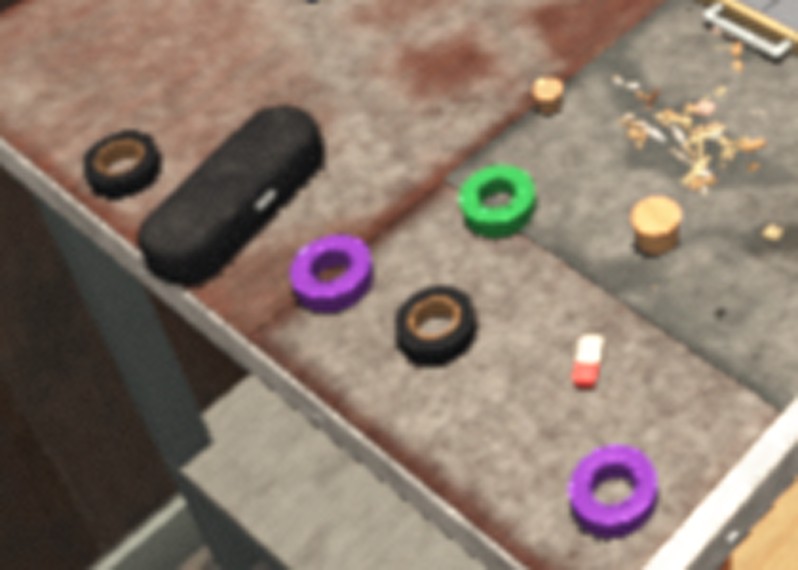

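Sizes and positions so far:
- **Stoppers:** (213,166) is the smaller one and (198,213) the larger.
- **Black rolls:** (152,196) is in reach at 0.67 m. (141,110) is at 0.92 m, beyond reach and behind the case, so the first is the one meant if its size is 52 mm.
- **Modules:** tape upper-left (283,173), tin upper-right (320,172), stopper lower-left (284,201), block lower-right (321,200).

Next are the precise measurements.

```bash
python3 - <<'E'
from h import *
from scipy.ndimage import label
t=cv2.imread('pics/top0.png'); s=cv2.imread('pics/scene0.png')
K,R,tt=cam('top'); print('campos',(-R.T@tt).round(3))
def blob(img,c,r,kind):
    x0,y0=int(c[0])-r,int(c[1])-r; w=img[y0:y0+2*r+1,x0:x0+2*r+1]
    w=cv2.resize(w,None,fx=6,fy=6,interpolation=cv2.INTER_CUBIC)
    hsv=cv2.cvtColor(w,cv2.COLOR_BGR2HSV)
    ch=255-hsv[...,2] if kind=='dark' else hsv[...,1]
    _,m=cv2.threshold(ch,0,255,cv2.THRESH_BINARY+cv2.THRESH_OTSU)
    cs,_=cv2.findContours(m,cv2.RETR_EXTERNAL,cv2.CHAIN_APPROX_NONE)
    k=max(cs,key=cv2.contourArea)[:,0].astype(float)
    return (k+.5)/6-.5+[x0,y0]
for nm,c,h,r,kind in [('sand',(428,181),.027,22,'sat'),('tin',(383,205),.023,16,'sat'),('tape',(152,196),.018,13,'dark'),('ringB',(141,110),.018,11,'dark'),('stop',(213,166),.02,8,'sat'),('big',(198,213),.026,10,'sat'),('off',(374,161),.016,17,'sat')]:
    k=blob(t,c,r,kind); hull=cv2.convexHull(k.astype(np.float32))
    P=np.array([ray('top',p,h)[:2] for p in hull[:,0]],np.float32)*1000
    M=cv2.moments(hull); u=(M['m10']/M['m00'],M['m01']/M['m00'])
    rc=cv2.minAreaRect(P); X=ray('top',u,h/2)
    g=px('scene',X); ks=blob(s,g,r+3,kind); hs=cv2.convexHull(ks.astype(np.float32)); M=cv2.moments(hs)
    v=(M['m10']/M['m00'],M['m01']/M['m00']); Y=ray('scene',v,h/2)
    print(nm,np.round(u,1),X.round(4),'scene',np.round(v,1),Y.round(4),'rect',np.round(rc[1]),round(rc[2],1))
    if nm in('sand','off'): print(cv2.boxPoints(rc).round().tolist())
# tray
w=cv2.cvtColor(t,cv2.COLOR_BGR2HSV)[145:228,250:356]; m=((w[...,1]>70)&(w[...,0]>12)&(w[...,0]<32)).astype(np.uint8)
l,n=label(m,np.ones((3,3))); b=np.argmax(np.bincount(l.ravel())[1:])+1
p=np.argwhere(l==b)[:,::-1]+[250,145]
P=np.array([ray('top',q,.018)[:2] for q in p],np.float32)*1000
rc=cv2.minAreaRect(P); print('tray',rc); print(cv2.boxPoints(rc).tolist())
for nm,q in dict(tape=(283.4,172.6),tin=(320.3,172.1),stop=(284.5,201.1),block=(321,199.5)).items(): print(nm,ray('top',q,.010).round(4))
g=np.zeros_like(m); 
E
```

```text
campos [0.218 0.018 1.491]
sand [427.7 181.2] [ 0.5335 -0.4173  0.0135] scene [321.4 133.8] [ 0.6319 -0.4829  0.0135] rect [51. 96.] 23.3
[[488.0, -379.0], [527.0, -467.0], [573.0, -447.0], [535.0, -359.0]]
tin [382.8 204.9] [ 0.4619 -0.2738  0.0115] scene [330.4 173.7] [ 0.4662 -0.2787  0.0115] rect [65. 65.] 25.1
tape [151.6 195.4] [0.5076 0.4445 0.009 ] scene [164.2 305.6] [0.5078 0.4492 0.009 ] rect [57. 52.] 45.6
ringB [138.9 108.5] [0.7938 0.4943 0.009 ] scene [ 81.7 263.1] [0.7912 0.4924 0.009 ] rect [75. 56.] 74.7
stop [213.  163.2] [0.6066 0.2535 0.01  ] scene [193.  241.4] [0.6099 0.2485 0.01  ] rect [54. 39.] 80.0
big [197.5 213.3] [0.4473 0.2997 0.013 ] scene [222.2 278.5] [0.4492 0.2996 0.013 ] rect [37. 37.] 67.6
off [373.6 155.3] [ 0.622  -0.2541  0.008 ] scene [287.2 158. ] [ 0.6449 -0.2678  0.008 ] rect [111.  87.] 88.7
[[570.0, -309.0], [657.0, -311.0], [659.0, -200.0], [572.0, -198.0]]
tray ((542.5838623046875, -24.39971160888672), (232.59609985351562, 251.75381469726562), 0.1709703952074051)
[[425.91070556640625, 101.12960052490234], [426.66192626953125, -150.6230926513672], [659.2570190429688, -149.92901611328125], [658.5057983398438, 101.82366943359375]]
tape [0.5714 0.032  0.01  ]
tin [ 0.5705 -0.0838  0.01  ]
stop [0.4805 0.0303 0.01  ]
block [ 0.4831 -0.0832  0.01  ]
```

The sanding block, tin, tape and large stopper agree with their stated sizes, and the module centres sit on the 88 x 114 mm grid. I'll re-measure the small stopper later, because the rust spoiled its mask. Now I'm moving towards the block, with tool yaw going from 14.8° to 113.5°.

```bash
python3 -m handwheel '[[[38,-22,0],[0,0,0],-1],[[38,-22,0],[0,0,0],-1],[[38,-22,0],[0,0,0],-1],[[38,-22,0],[0,0,0],-1],[[38,-22,0],[0,0,0],-1],[[37,13,10],[0,0,0],-1],[[37,13,10],[0,0,0],-1],[[37,13,10],[0,0,0],-1],[[37,13,10],[0,0,0],-1],[[37,13,10],[0,0,0],-1],[[37,13,10],[0,0,0],-1],[[0,0,0],[0,0,-1],-1],[[0,0,0],[0,0,-1],-1],[[0,0,0],[0,0,-1],-1],[[0,0,0],[0,0,-1],-1],[[0,0,0],[0,0,-1],-1],[[0,0,0],[0,0,-1],-1],[[0,0,0],[0,0,-1],-1],[[0,0,0],[0,0,-1],-1],[[0,0,0],[0,0,-1],-1]]' 30
cat >> h.py <<'E'
def plan(x,y,z,deg,fold=False):
    "tool-frame shift (mm) to world target from the measured pose, and turn units about tool z"
    s=readout.get_state(); w,a,b,c=s['ee_rot']; 
    from scipy.spatial.transform import Rotation as Ro
    R=Ro.from_quat([a,b,c,w]).as_matrix(); th=np.degrees(np.arctan2(R[1,0],R[0,0]))
    d=R.T@(np.array([x,y,z])-s['position'])*1000
    e=(deg-th+180)%360-180
    T=np.radians(deg); X=np.array([x,y])-s['position'][:2]
    print('t',round(s['clock'],2),'pos',s['position'].round(4),'th',th.round(1),'tilt',R[:,2].round(3),'w',s['width'].round(4),'gf',np.round(s['gripper_force'],1),'F',s['contact_force'].round(1),'j6',s['qpos'][5].round(2))
    print('shift now-frame',d.round(1),'turn',(-e/6).round(2),'| shift after turn',(X@[np.cos(T),np.sin(T)]*1000).round(1),(X@[np.sin(T),-np.cos(T)]*1000).round(1))
E
python3 - <<'E'
from h import *
plan(.5335,-.4173,.012,113.6)
for c in [(261.8,157.1),(340.3,154.5),(343.9,215.3),(264.5,218.4)]: print(ray('top',c,.018).round(4))
print('stopper',ray('top',(212.7,165.8),.01).round(4),ray('scene',(193.9,245),.01).round(4))
E
```

```text
clock: 2.6
position: [0.5357, -0.4209, 0.1706]
ee_rot: [-0.001, 0.825, 0.565, -0.0]
contact_force: [0.0, -0.2, -0.7]
width: 0.0853
gripper_force: 0.0Traceback (most recent call last):
  File "<stdin>", line 2, in <module>
  File "h.py", line 19, in plan
    print('t',round(s['clock'],2),'pos',s['position'].round(4),'th',th.round(1),'tilt',R[:,2].round(3),'w',s['width'].round(4),'gf',np.round(s['gripper_force'],1),'F',s['contact_force'].round(1),'j6',s['qpos'][5].round(2))
                                                                                                           ^^^^^^^^^^^^^^^^
AttributeError: 'float' object has no attribute 'round'
```

```bash
sed -i "s/s\['width'\].round(4)/round(float(s['width']),4)/" h.py
python3 -m handwheel '[[[0,0,0],[0,0,-1],-1],[[0,0,0],[0,0,-1],-1],[[0,0,0],[0,0,-1],-1],[[0,0,0],[0,0,-1],-1],[[0,0,0],[0,0,-1],-1],[[0,0,0],[0,0,-1],-1],[[0,0,0],[0,0,-1],-1],[[0,0,0],[0,0,-0.47],-1],[[4,0,30],[0,0,0],-1],[[0,0,30],[0,0,0],-1],[[0,0,30],[0,0,0],-1],[[0,0,20],[0,0,0],-1],[[0,0,0],[0,0,0],-1]]' 30
python3 - <<'E'
from h import *
cv2.imwrite('pics/s1.png',cv2.resize(vision.get_image('scene')[60:240,250:430],None,fx=3.3,fy=3.3)); plan(.5335,-.4173,.012,113.6)
for c in [(261.8,157.1),(340.3,154.5),(343.9,215.3),(264.5,218.4)]: print(ray('top',c,.018).round(4))
print('stopper',ray('top',(212.7,165.8),.01).round(4),ray('scene',(193.9,245),.01).round(4))
E
```

```text
clock: 4.22
position: [0.533, -0.4162, 0.0589]
ee_rot: [-0.003, 0.548, 0.836, 0.0]
contact_force: [-0.6, -0.1, 0.7]
width: 0.0851
gripper_force: 0.0
t 4.28 pos [ 0.534  -0.4171  0.0604] th 113.5 tilt [-0.002  0.001 -1.   ] w 0.0852 gf 0.0 F [ 1.   0.6 -0.2] j6 -1.18
shift now-frame [-0.1 -0.5 48.4] turn -0.02 | shift after turn -0.0 -0.5
[0.621  0.0989 0.018 ]
[ 0.624  -0.1479  0.018 ]
[ 0.4309 -0.1513  0.018 ]
[0.4264 0.0927 0.018 ]
stopper [0.5982 0.2544 0.01  ] [0.5978 0.257  0.01  ]
```

View pics/s1.png

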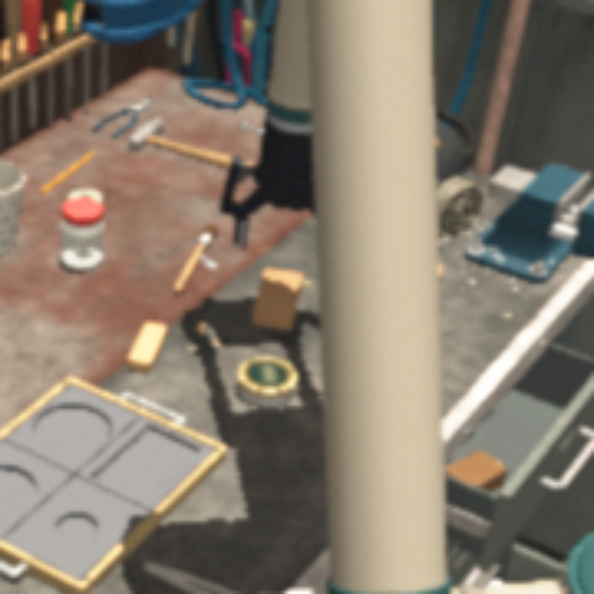

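The gripper is over the sanding block, the tray is empty and the tin is standing clear. The tray corners give 246 x 195 mm, centre (0.526,-0.027), yaw about 1°. Now I descend and grip.

```bash
python3 -m handwheel '[[[0,0,20],[0,0,0],-1],[[0,0,20],[0,0,0],-1],[[0,0,8],[0,0,0],-1],[[0,0,0],[0,0,0],-1],[[0,0,0],[0,0,0],0.6],[[0,0,0],[0,0,0],0.6],[[0,0,0],[0,0,0],0.6],[[0,0,0],[0,0,0],0.6],[[0,0,0],[0,0,0],0.6],[[0,0,0],[0,0,0],0.6],[[0,0,0],[0,0,0],0.6],[[0,0,0],[0,0,0],0.6]]' 30
python3 - <<'E'
from h import *
plan(.483,-.084,.1,91)
E
```

```text
clock: 5.78
position: [0.5349, -0.418, 0.0144]
ee_rot: [0.001, 0.548, 0.836, -0.0]
contact_force: [-0.3, 0.2, 5.5]
width: 0.0441
gripper_force: 32.2
t 5.78 pos [ 0.5349 -0.418   0.0144] th 113.5 tilt [ 0.001 -0.001 -1.   ] w 0.0441 gf 32.2 F [-0.3  0.2  5.5] j6 -1.18
shift now-frame [326.9  85.5 -86.2] turn 3.75 | shift after turn 334.8 -46.0
```

```bash
python3 -m handwheel '[[[0,0,-20],[0,0,0],0.6],[[0,0,-35],[0,0,0],0.6],[[0,0,-35],[0,0,0],0.6],[[0,0,0],[0,0,0.94],0.6],[[0,0,0],[0,0,0.94],0.6],[[0,0,0],[0,0,0.94],0.6],[[0,0,0],[0,0,0.93],0.6],[[30,-5,0],[0,0,0],0.6],[[43,-6,0],[0,0,0],0.6],[[44,-6,0],[0,0,0],0.6],[[44,-6,0],[0,0,0],0.6],[[44,-6,0],[0,0,0],0.6],[[44,-6,0],[0,0,0],0.6],[[44,-6,0],[0,0,0],0.6],[[30,-5,0],[0,0,0],0.6],[[12,0,0],[0,0,0],0.6],[[0,0,0],[0,0,0],0.6],[[0,0,0],[0,0,0],0.6]]'
python3 - <<'E'
from h import *
plan(.483,-.084,.018,91)
cv2.imwrite('pics/s2.png',cv2.resize(vision.get_image('scene')[100:280,180:390],None,fx=3.3,fy=3.3)); 
E
```

```text
clock: 8.02
position: [0.4834, -0.0844, 0.1033]
ee_rot: [0.001, 0.701, 0.713, -0.0]
contact_force: [0.5, -0.5, -1.0]
width: 0.0436
gripper_force: 31.5
t 8.03 pos [ 0.4834 -0.0844  0.1033] th 90.9 tilt [ 0.001 -0.001 -1.   ] w 0.0436 gf 31.5 F [ 0.5 -0.5 -1. ] j6 -0.33
shift now-frame [ 0.5 -0.4 85.3] turn -0.01 | shift after turn 0.4 -0.3
```

View pics/s2.png

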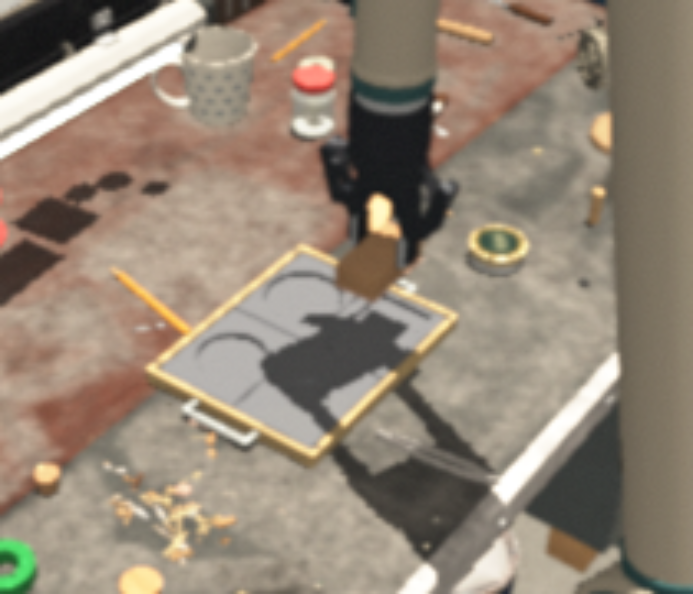

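```bash
python3 -m handwheel '[[[0,0,20],[0,0,0],0.6],[[0,0,25],[0,0,0],0.6],[[0,0,20],[0,0,0],0.6],[[0,0,10],[0,0,0],0.6],[[0,0,3],[0,0,0],0.6],[[0,0,0],[0,0,0],0.6]]'
python3 -m handwheel '[[[0,0,2],[0,0,0],0.6],[[0,0,1],[0,0,0],0.6],[[0,0,0],[0,0,0],0.6]]'
python3 -m handwheel '[[[0,0,1.5],[0,0,0],0.6],[[0,0,0],[0,0,0],0.6],[[0,0,0],[0,0,0],0.6]]'
```

```text
clock: 8.82
position: [0.4831, -0.0837, 0.0256]
ee_rot: [0.0, 0.701, 0.713, 0.0]
contact_force: [-0.4, 0.5, -0.9]
width: 0.044
gripper_force: 31.5
clock: 9.2
position: [0.4835, -0.0836, 0.0243]
ee_rot: [0.001, 0.701, 0.713, 0.0]
contact_force: [-1.8, -0.6, 11.5]
width: 0.0443
gripper_force: 32.8
clock: 9.57
position: [0.4835, -0.0836, 0.0242]
ee_rot: [0.002, 0.701, 0.713, 0.001]
contact_force: [-4.9, 0.9, 24.4]
width: 0.044
gripper_force: 34.1
```

```bash
python3 -m handwheel '[[[0,0,-2],[0,0,0],0.6]]'; python3 - <<'E'
from h import *
a=vision.get_image('scene')[150:260,210:350]; b=vision.get_image('top')[140:230,250:355]
f=lambda i,k:cv2.resize(i,None,fx=k,fy=k,interpolation=cv2.INTER_CUBIC)
a=f(a,3.8)[:418];b=f(b,2.5); o=np.zeros((418,800,3),np.uint8);o[:,:532]=a;o[:225,532:795]=b[:,:263];cv2.imwrite('pics/s3.png',o)
E
```

```text
clock: 9.7
position: [0.4835, -0.0836, 0.0246]
ee_rot: [0.001, 0.701, 0.713, 0.001]
contact_force: [0.3, 0.3, -1.0]
width: 0.044
gripper_force: 31.5Traceback (most recent call last):
  File "<stdin>", line 4, in <module>
ValueError: could not broadcast input array from shape (225,262,3) into shape (225,263,3)
```

```bash
python3 - <<'E'
from h import *
a=vision.get_image('scene')[150:260,210:350]; b=vision.get_image('top')[140:230,250:355]
f=lambda i,k:cv2.resize(i,None,fx=k,fy=k,interpolation=cv2.INTER_CUBIC)
a=f(a,3.8);b=f(b,2.5); o=np.zeros((418,800,3),np.uint8);o[:,:532]=a;o[:225,532:532+b.shape[1]]=b;cv2.imwrite('pics/s3.png',o)
E
```

```text
(no output)
```

View pics/s3.png

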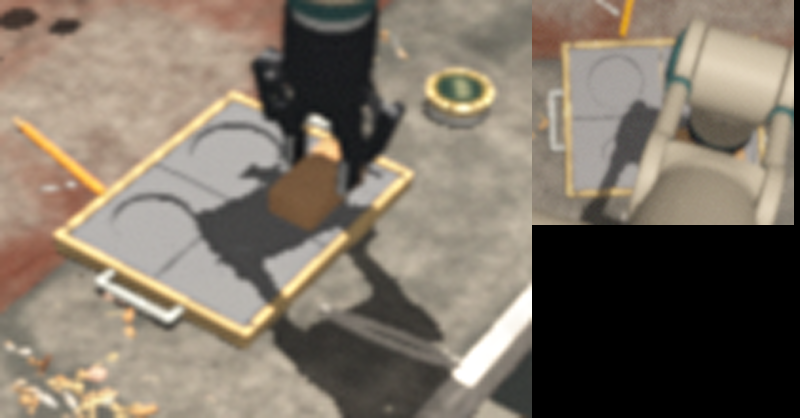

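```bash
python3 - <<'E'
from h import *
K,R,t=cam('scene'); print((-R.T@t).round(2))
a=np.radians(1);x=np.array([np.cos(a),np.sin(a)]);y=np.array([-x[1],x[0]]);c=np.array([.483,-.084])
for zb in (.005,.010,.012):
    print(zb)
    for sx in(-1,1):
        for sy in (-1,1):
            p=c+sx*.023*x+sy*.043*y
            f=lambda z:((px('scene',[*p,z])-[210,150])*3.8).round()
            print(sx,sy,f(zb),f(zb+.027))
print('recess outline @11mm',[((px('scene',[*(c+sx*.031*x+sy*.05*y),.011])-[210,150])*3.8).round() for sx,sy in((-1,-1),(-1,1),(1,1),(1,-1))])
print('rim in',[((px('scene',[*(np.array([.5256,-.0269])+sx*.088*x+sy*.114*y),.011])-[210,150])*3.8).round() for sx,sy in((-1,-1),(-1,1),(1,1),(1,-1))])
E
```

```text
[-0.08  0.79  0.89]
0.005
-1 -1 [371. 181.] [374. 156.]
-1 1 [316. 234.] [317. 209.]
1 -1 [327. 161.] [329. 136.]
1 1 [271. 212.] [272. 187.]
0.01
-1 -1 [372. 176.] [374. 152.]
-1 1 [316. 229.] [318. 204.]
1 -1 [328. 156.] [329. 132.]
1 1 [271. 207.] [272. 183.]
0.012
-1 -1 [372. 175.] [374. 150.]
-1 1 [316. 227.] [318. 203.]
1 -1 [328. 154.] [329. 130.]
1 1 [271. 206.] [272. 181.]
recess outline @11mm [array([384., 175.]), array([319., 237.]), array([258., 207.]), array([324., 148.])]
rim in [array([402., 176.]), array([247., 326.]), array([ 74., 235.]), array([237., 102.])]
```

The block is level in the jaws and centred over its rectangle, touching down at TCP z 0.0243. That is 5 mm higher than expected, which suggests the tray has a base about 5 mm thick. I'll lower it to light contact, open a little and check.

```bash
python3 -m handwheel '[[[0,0,1],[0,0,0],0.6],[[0,0,0],[0,0,0],0.6],[[0,0,0],[0,0,0],-0.05],[[0,0,0],[0,0,0],-0.15],[[0,0,0],[0,0,0],-0.35],[[0,0,0],[0,0,0],-0.35],[[0,0,0],[0,0,0],-0.35],[[0,0,-20],[0,0,0],-0.35],[[0,0,-40],[0,0,0],-0.35],[[0,0,-40],[0,0,0],-1]]'
python3 - <<'E'
from h import *
plan(.4625,-.2745,.1,0)
a=vision.get_image('scene'); cv2.imwrite('pics/s4full.png',a)
cv2.imwrite('pics/s4.png',cv2.resize(a[150:260,210:350],None,fx=5,fy=5,interpolation=cv2.INTER_CUBIC))
E
```

```text
clock: 11.15
position: [0.4823, -0.0832, 0.1224]
ee_rot: [-0.001, 0.701, 0.713, -0.0]
contact_force: [1.5, 0.1, 0.4]
width: 0.0741
gripper_force: 0.0
t 11.15 pos [ 0.4823 -0.0832  0.1224] th 91.0 tilt [-0.001  0.    -1.   ] w 0.0741 gf 0.0 F [1.5 0.1 0.4] j6 -0.33
shift now-frame [-191.   -23.1   22.4] turn 15.16 | shift after turn -19.8 191.3
```

View pics/s4.png

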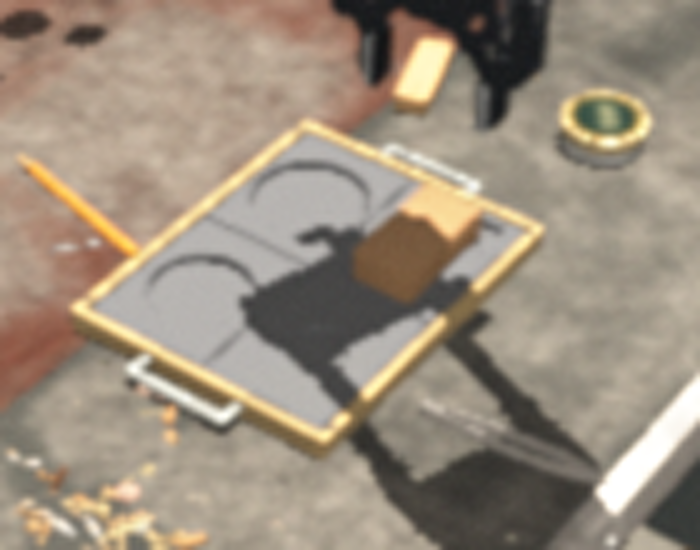

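The block lies flat inside the rectangle, perhaps a few mm towards +y. I'll check that from the top camera once the arm is away. Going to the tin now, turning to th≈1°.

```bash
python3 -m handwheel '[[[0,0,0],[0,0,1],-1],[[0,0,0],[0,0,1],-1],[[0,0,0],[0,0,1],-1],[[0,0,0],[0,0,1],-1],[[0,0,0],[0,0,1],-1],[[0,0,0],[0,0,1],-1],[[0,0,0],[0,0,1],-1],[[0,0,0],[0,0,1],-1],[[0,0,0],[0,0,1],-1],[[0,0,0],[0,0,1],-1],[[0,0,0],[0,0,1],-1],[[0,0,0],[0,0,1],-1],[[0,0,0],[0,0,1],-1],[[0,0,0],[0,0,1],-1],[[0,0,0],[0,0,1],-1],[[-5,45,0],[0,0,0],-1],[[-5,50,0],[0,0,0],-1],[[-5,50,10],[0,0,0],-1],[[-5,46,10],[0,0,0],-1],[[0,0,0],[0,0,0],-1]]'
python3 - <<'E'
from h import *
plan(.4635,-.276,.005,1)
t=vision.get_image('top')[145:230,250:360]; cv2.imwrite('pics/t5.png',cv2.resize(t,None,fx=7,fy=7,interpolation=cv2.INTER_CUBIC))
E
```

```text
clock: 13.7
position: [0.4655, -0.2775, 0.1007]
ee_rot: [0.0, 1.0, 0.007, -0.0]
contact_force: [-0.1, -0.3, -0.1]
width: 0.0856
gripper_force: 0.0
t 13.7 pos [ 0.4655 -0.2775  0.1007] th 0.7 tilt [-0.001 -0.    -1.   ] w 0.0856 gf 0.0 F [-0.1 -0.3 -0.1] j6 0.89
shift now-frame [-1.9 -1.6 95.7] turn -0.04 | shift after turn -1.9 -1.6
```

View pics/t5.png

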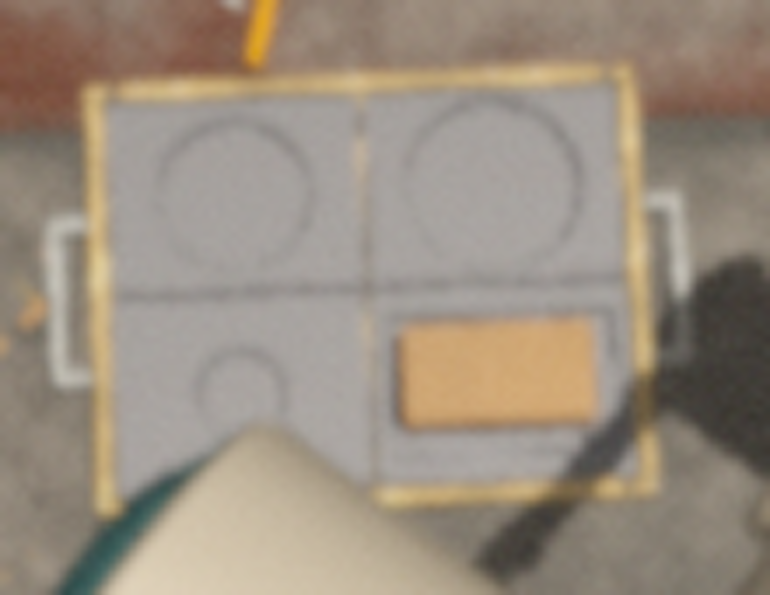

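The top view shows the block flat inside its rectangle, at crop (400-597, 318-428) with recess margin all round. Tin next: descend 95 mm and grip the lid.

```bash
python3 -m handwheel '[[[-2,-1.5,30],[0,0,0],-1],[[0,0,30],[0,0,0],-1],[[0,0,20],[0,0,0],-1],[[0,0,12],[0,0,0],-1],[[0,0,2],[0,0,0],-1],[[0,0,0],[0,0,0],-1],[[0,0,0],[0,0,0],-0.4],[[0,0,0],[0,0,0],0.5],[[0,0,0],[0,0,0],0.5],[[0,0,0],[0,0,0],0.5],[[0,0,0],[0,0,0],0.5],[[0,0,0],[0,0,0],0.5]]' 30
python3 - <<'E'
from h import *
plan(.5707,-.083,.1,1)
E
```

```text
clock: 15.25
position: [0.4643, -0.2733, 0.0089]
ee_rot: [0.0, 1.0, 0.008, 0.001]
contact_force: [-0.6, 0.9, 5.3]
width: 0.0591
gripper_force: 31.5
t 15.25 pos [ 0.4643 -0.2733  0.0089] th 1.0 tilt [ 0.001 -0.001 -1.   ] w 0.0591 gf 31.5 F [-0.6  0.9  5.3] j6 0.89
shift now-frame [ 109.6 -188.4  -91.1] turn -0.01 | shift after turn 109.7 -188.4
```

```bash
python3 -m handwheel '[[[0,0,-15],[0,0,0],0.5],[[0,0,-35],[0,0,0],0.5],[[0,0,-42],[0,0,0],0.5],[[15,-25,0],[0,0,0],0.5],[[25,-42,0],[0,0,0],0.5],[[25,-42,0],[0,0,0],0.5],[[25,-42,0],[0,0,0],0.5],[[15,-27,0],[0,0,0],0.5],[[5,-10,0],[0,0,0],0.5],[[0,0,0],[0,0,0],0.5],[[0,0,0],[0,0,0],0.5]]'
python3 - <<'E'
from h import *
plan(.5707,-.083,.019,1)
E
```

```text
clock: 16.62
position: [0.5701, -0.0844, 0.0999]
ee_rot: [0.0, 1.0, 0.008, -0.0]
contact_force: [0.7, -0.0, -0.9]
width: 0.059
gripper_force: 33.0
t 16.62 pos [ 0.5701 -0.0844  0.0999] th 0.9 tilt [-0.    -0.001 -1.   ] w 0.059 gf 33.0 F [ 0.7 -0.  -0.9] j6 1.29
shift now-frame [ 0.6 -1.4 80.9] turn -0.01 | shift after turn 0.6 -1.4
```

```bash
python3 -m handwheel '[[[0,-1,20],[0,0,0],0.5],[[0,0,25],[0,0,0],0.5],[[0,0,20],[0,0,0],0.5],[[0,0,8],[0,0,0],0.5],[[0,0,3],[0,0,0],0.5],[[0,0,1],[0,0,0],0.5],[[0,0,0],[0,0,0],0.5]]'
python3 -m handwheel '[[[0,0,1.5],[0,0,0],0.5],[[0,0,1],[0,0,0],0.5],[[0,0,0],[0,0,0],0.5]]'
```

```text
clock: 17.5
position: [0.5712, -0.0825, 0.0234]
ee_rot: [0.0, 1.0, 0.008, 0.001]
contact_force: [-0.2, -0.2, -0.2]
width: 0.0591
gripper_force: 33.0
clock: 17.88
position: [0.5706, -0.0822, 0.0203]
ee_rot: [0.0, 1.0, 0.009, -0.0]
contact_force: [0.2, -0.3, -0.8]
width: 0.0589
gripper_force: 33.0
```

```bash
python3 -m handwheel '[[[0,0,1],[0,0,0],0.5],[[0,0,0],[0,0,0],0.5],[[0,0,0],[0,0,0],0.5]]'; python3 -m handwheel '[[[0,0,1],[0,0,0],0.5],[[0,0,0],[0,0,0],0.5],[[0,0,0],[0,0,0],0.5]]'
```

```text
clock: 18.25
position: [0.5707, -0.0823, 0.0193]
ee_rot: [0.0, 1.0, 0.009, 0.0]
contact_force: [-0.1, 0.4, -1.0]
width: 0.0596
gripper_force: 33.0
clock: 18.62
position: [0.5708, -0.0824, 0.0189]
ee_rot: [0.0, 1.0, 0.008, 0.0]
contact_force: [-1.2, -0.1, 4.5]
width: 0.0589
gripper_force: 33.5
```

Contact at 0.0189, exactly +10 mm, so the floor is at z = 10 mm, the same as for the block. Releasing.

```bash
python3 -m handwheel '[[[0,0,0],[0,0,0],-0.4],[[0,0,0],[0,0,0],-0.5],[[0,0,0],[0,0,0],-0.6],[[0,0,0],[0,0,0],-0.65],[[0,0,0],[0,0,0],-0.65],[[0,0,-10],[0,0,0],-0.65],[[0,0,-35],[0,0,0],-0.65],[[0,0,-45],[0,0,0],-1]]'
python3 - <<'E'
from h import *
plan(.5075,.4465,.1,1)
E
```

```text
clock: 19.62
position: [0.57, -0.0821, 0.1089]
ee_rot: [-0.0, 1.0, 0.009, -0.001]
contact_force: [0.4, -0.1, 0.7]
width: 0.0852
gripper_force: 0.0
t 19.62 pos [ 0.57   -0.0821  0.1089] th 1.0 tilt [-0.002  0.    -1.   ] w 0.0852 gf 0.0 F [ 0.4 -0.1  0.7] j6 1.29
shift now-frame [ -53.5 -529.6    9.3] turn -0.0 | shift after turn -53.3 -529.6
```

```bash
python3 -m handwheel '[[[-2,-20,0],[0,0,0],-1],[[-4,-42,0],[0,0,0],-1],[[-4,-42,0],[0,0,0],-1],[[-5,-42,0],[0,0,0],-1],[[-4,-42,0],[0,0,0],-1],[[-5,-42,0],[0,0,0],-1],[[-4,-42,0],[0,0,0],-1],[[-5,-42,0],[0,0,0],-1],[[-4,-42,0],[0,0,0],-1],[[-4,-42,0],[0,0,0],-1],[[-4,-42,0],[0,0,0],-1],[[-4,-42,0],[0,0,0],-1],[[-4,-35,0],[0,0,0],-1],[[0,-13,0],[0,0,0],-1],[[0,0,0],[0,0,0],-1],[[0,0,0],[0,0,0],-1]]'
python3 - <<'E'
from h import *
plan(.5075,.4465,.006,1)
f=lambda i:cv2.resize(i,None,fx=4,fy=4,interpolation=cv2.INTER_CUBIC)
a=f(vision.get_image('scene')[200:340,110:310]);cv2.imwrite('pics/s6.png',a)
t=vision.get_image('top');cv2.imwrite('pics/top6.png',t);cv2.imwrite('pics/t6.png',f(t[145:230,190:350]))
E
```

```text
clock: 21.62
position: [0.5086, 0.4453, 0.108]
ee_rot: [0.001, 1.0, 0.008, -0.0]
contact_force: [0.0, 0.0, -0.1]
width: 0.0854
gripper_force: 0.0
t 21.62 pos [0.5086 0.4453 0.108 ] th 0.9 tilt [-0.001 -0.001 -1.   ] w 0.0854 gf 0.0 F [ 0.   0.  -0.1] j6 2.17
shift now-frame [ -1.   -1.4 102. ] turn -0.01 | shift after turn -1.1 -1.2
```

View pics/s6.png

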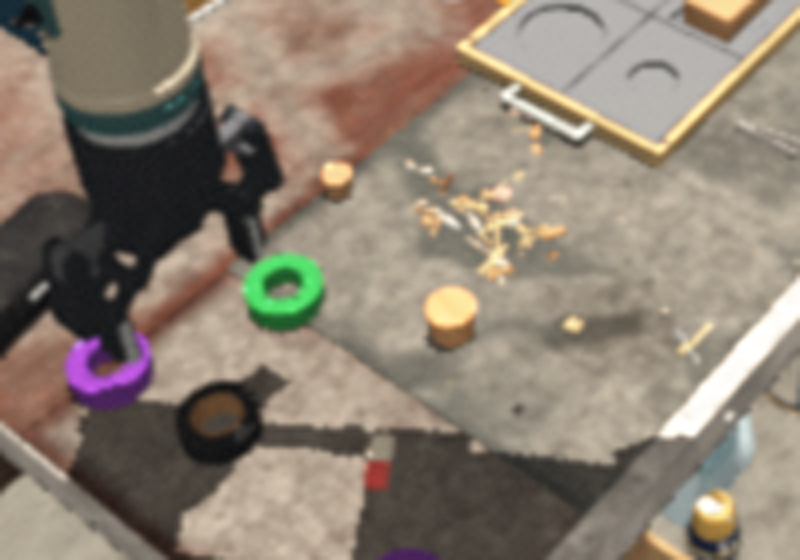

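View pics/t6.png

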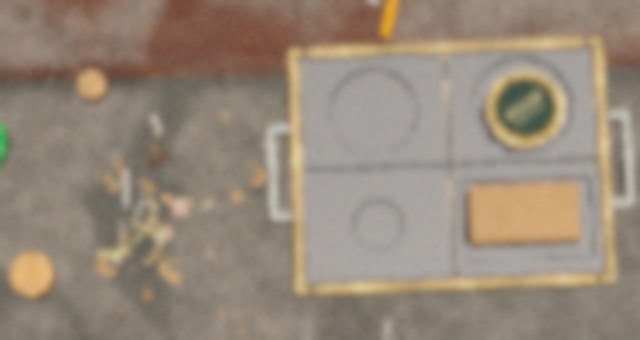

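The top view shows the tin in the largest circle and the block in its rectangle, both flat. The small stopper is confirmed at top (212.8,166). The scene crop shows the gripper over the in-reach black roll with the green and purple rings clear of the fingers. Descending on the tape.

```bash
python3 -m handwheel '[[[-1,-1,30],[0,0,0],-1],[[0,0,30],[0,0,0],-1],[[0,0,25],[0,0,0],-1],[[0,0,14],[0,0,0],-1],[[0,0,4],[0,0,0],-1],[[0,0,0],[0,0,0],-1],[[0,0,0],[0,0,0],-0.3],[[0,0,0],[0,0,0],0.5],[[0,0,0],[0,0,0],0.5],[[0,0,0],[0,0,0],0.5],[[0,0,0],[0,0,0],0.5],[[0,0,0],[0,0,0],0.5]]' 30
python3 - <<'E'
from h import *
plan(.5695,.031,.1,1)
E
```

```text
clock: 23.22
position: [0.5081, 0.448, 0.0065]
ee_rot: [-0.0, 1.0, 0.009, 0.001]
contact_force: [-0.6, 0.3, 6.7]
width: 0.0499
gripper_force: 31.3
t 23.23 pos [0.5081 0.448  0.0065] th 1.0 tilt [ 0.001  0.001 -1.   ] w 0.0499 gf 31.3 F [-0.6  0.3  6.7] j6 2.17
shift now-frame [ 54.3 417.9 -93.7] turn -0.0 | shift after turn 54.1 418.0
```

```bash
python3 -m handwheel '[[[0,0,-15],[0,0,0],0.5],[[0,0,-35],[0,0,0],0.5],[[0,0,-44],[0,0,0],0.5],[[3,20,0],[0,0,0],0.5],[[5,40,0],[0,0,0],0.5],[[5,42,0],[0,0,0],0.5],[[5,42,0],[0,0,0],0.5],[[6,42,0],[0,0,0],0.5],[[5,42,0],[0,0,0],0.5],[[5,42,0],[0,0,0],0.5],[[6,42,0],[0,0,0],0.5],[[5,42,0],[0,0,0],0.5],[[5,40,0],[0,0,0],0.5],[[4,24,0],[0,0,0],0.5],[[0,0,0],[0,0,0],0.5],[[0,0,0],[0,0,0],0.5]]'
python3 - <<'E'
from h import *
plan(.5695,.031,.0165,1)
E
```

```text
clock: 25.22
position: [0.5679, 0.031, 0.0989]
ee_rot: [-0.0, 1.0, 0.008, -0.001]
contact_force: [0.4, 0.1, -1.1]
width: 0.0496
gripper_force: 31.4
t 25.23 pos [0.5679 0.031  0.0989] th 0.9 tilt [-0.001  0.001 -1.   ] w 0.0496 gf 31.4 F [ 0.4  0.1 -1.1] j6 1.49
shift now-frame [ 1.7  0.1 82.4] turn -0.01 | shift after turn 1.6 0.1
```

```bash
python3 -m handwheel '[[[1.5,0,20],[0,0,0],0.5],[[0,0,25],[0,0,0],0.5],[[0,0,22],[0,0,0],0.5],[[0,0,9],[0,0,0],0.5],[[0,0,3],[0,0,0],0.5],[[0,0,1],[0,0,0],0.5],[[0,0,0],[0,0,0],0.5]]'
python3 -m handwheel '[[[0,0,1],[0,0,0],0.5],[[0,0,0.5],[0,0,0],0.5],[[0,0,0],[0,0,0],0.5]]'
```

```text
clock: 26.1
position: [0.5708, 0.0308, 0.02]
ee_rot: [0.0, 1.0, 0.009, 0.001]
contact_force: [-0.8, -0.8, 0.7]
width: 0.0493
gripper_force: 31.4
clock: 26.48
position: [0.5703, 0.0306, 0.0179]
ee_rot: [0.0, 1.0, 0.008, 0.0]
contact_force: [-0.8, 0.4, 0.2]
width: 0.0494
gripper_force: 31.4
```

```bash
python3 -m handwheel '[[[0,0,1],[0,0,0],0.5],[[0,0,0.5],[0,0,0],0.5],[[0,0,0],[0,0,0],0.5],[[0,0,0],[0,0,0],0.5]]'
```

```text
clock: 26.98
position: [0.5702, 0.0307, 0.0165]
ee_rot: [0.0, 1.0, 0.009, 0.0]
contact_force: [-1.6, -0.8, 4.1]
width: 0.0496
gripper_force: 31.7
```

Contact is as predicted. Release, then go to the small stopper.

```bash
python3 -m handwheel '[[[0,0,0],[0,0,0],-0.15],[[0,0,0],[0,0,0],-0.3],[[0,0,0],[0,0,0],-0.45],[[0,0,0],[0,0,0],-0.45],[[0,0,0],[0,0,0],-0.45],[[0,0,-10],[0,0,0],-0.45],[[0,0,-35],[0,0,0],-0.45],[[0,0,-35],[0,0,0],-0.3],[[3,-20,0],[0,0,0],-0.3],[[5,-40,0],[0,0,0],-0.3],[[6,-43,0],[0,0,0],-0.3],[[6,-43,0],[0,0,0],-0.3],[[6,-43,0],[0,0,0],-0.3],[[4,-25,0],[0,0,0],-0.3],[[0,-10,0],[0,0,0],-0.3],[[0,0,0],[0,0,0],-0.3],[[0,0,0],[0,0,0],-0.3]]'
python3 - <<'E'
from h import *
plan(.598,.256,.007,1)
f=lambda i:cv2.resize(i,None,fx=4,fy=4,interpolation=cv2.INTER_CUBIC)
a=f(vision.get_image('scene')[180:280,160:330]);t=vision.get_image('top');cv2.imwrite('pics/top7.png',t);t=cv2.resize(t[150:222,258:348],None,fx=2,fy=2)
a[-144:,-180:]=t;cv2.imwrite('pics/s7.png',a)
E
```

```text
clock: 29.1
position: [0.5963, 0.2538, 0.0962]
ee_rot: [0.0, 1.0, 0.008, -0.0]
contact_force: [0.3, -0.1, 0.0]
width: 0.0556
gripper_force: 0.0
t 29.1 pos [0.5963 0.2538 0.0962] th 0.9 tilt [-0.001 -0.001 -1.   ] w 0.0556 gf 0.0 F [ 0.3 -0.1  0. ] j6 1.85
shift now-frame [ 1.8 -2.2 89.2] turn -0.01 | shift after turn 1.8 -2.2
```

View pics/s7.png

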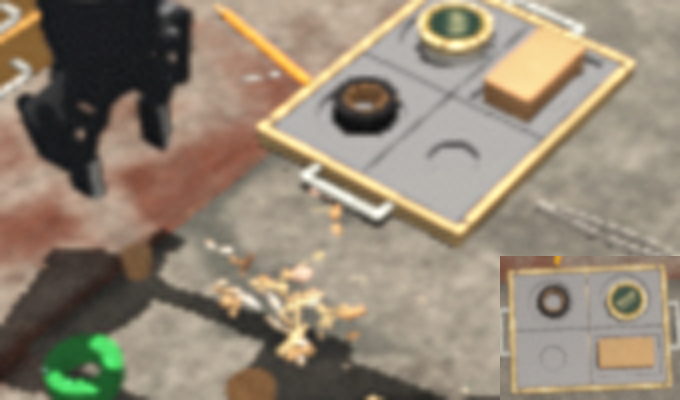

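Tape, tin and block all sit flat in their recesses. The small stopper at crop (137,262) is below the gripper. Descending to z≈8 mm and gripping it lightly.

```bash
python3 -m handwheel '[[[1.5,-2,30],[0,0,0],-0.3],[[0,0,30],[0,0,0],-0.3],[[0,0,18],[0,0,0],-0.3],[[0,0,8],[0,0,0],-0.3],[[0,0,2],[0,0,0],-0.3],[[0,0,0],[0,0,0],-0.3],[[0,0,0],[0,0,0],0.2],[[0,0,0],[0,0,0],0.9],[[0,0,0],[0,0,0],0.9],[[0,0,0],[0,0,0],0.9],[[0,0,0],[0,0,0],0.9],[[0,0,0],[0,0,0],0.9]]' 22
python3 - <<'E'
from h import *
plan(.4805,.030,.1,1)
E
```

```text
clock: 30.7
position: [0.5983, 0.2574, 0.009]
ee_rot: [-0.0, 1.0, 0.009, 0.001]
contact_force: [-0.4, -0.1, 6.6]
width: 0.021
gripper_force: 21.7
t 30.7 pos [0.5983 0.2574 0.009 ] th 1.0 tilt [ 0.001  0.    -1.   ] w 0.021 gf 21.7 F [-0.4 -0.1  6.6] j6 1.85
shift now-frame [-121.6  225.3  -91.2] turn -0.0 | shift after turn -121.7 225.3
```

```bash
python3 -m handwheel '[[[0,0,-15],[0,0,0],0.9],[[0,0,-35],[0,0,0],0.9],[[0,0,-42],[0,0,0],0.9],[[-11,20,0],[0,0,0],0.9],[[-20,36,0],[0,0,0],0.9],[[-20,37,0],[0,0,0],0.9],[[-20,37,0],[0,0,0],0.9],[[-20,37,0],[0,0,0],0.9],[[-19,36,0],[0,0,0],0.9],[[-12,22,0],[0,0,0],0.9],[[0,0,0],[0,0,0],0.9],[[0,0,0],[0,0,0],0.9]]'
python3 - <<'E'
from h import *
plan(.4805,.030,.019,1)
a=vision.get_image('scene')[150:260,210:350]; cv2.imwrite('pics/s8.png',cv2.resize(a,None,fx=4,fy=4,interpolation=cv2.INTER_CUBIC))
E
```

```text
clock: 32.2
position: [0.4805, 0.0306, 0.1007]
ee_rot: [-0.0, 1.0, 0.008, 0.001]
contact_force: [1.1, 0.2, -1.1]
width: 0.0206
gripper_force: 21.6
t 32.2 pos [0.4805 0.0306 0.1007] th 1.0 tilt [ 0.001  0.    -1.   ] w 0.0206 gf 21.6 F [ 1.1  0.2 -1.1] j6 1.47
shift now-frame [-0.1  0.6 81.7] turn -0.01 | shift after turn -0.0 0.6
```

View pics/s8.png

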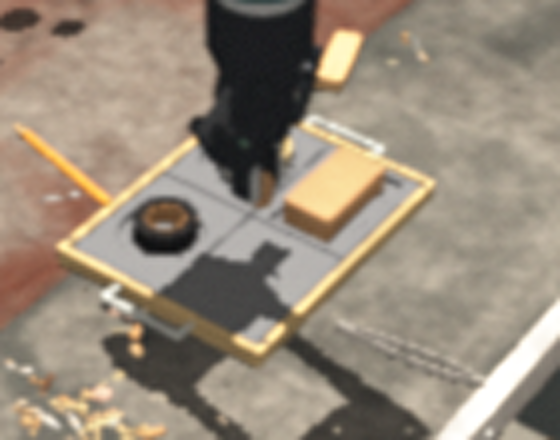

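The stopper is held upright above its module. Lowering.

```bash
python3 -m handwheel '[[[0,0,20],[0,0,0],0.9],[[0,0,25],[0,0,0],0.9],[[0,0,20],[0,0,0],0.9],[[0,0,10],[0,0,0],0.9],[[0,0,3],[0,0,0],0.9],[[0,0,1],[0,0,0],0.9],[[0,0,0],[0,0,0],0.9]]'
python3 -m handwheel '[[[0,0,1],[0,0,0],0.9],[[0,0,0.5],[0,0,0],0.9],[[0,0,0],[0,0,0],0.9]]'
```

```text
clock: 33.12
position: [0.4803, 0.0302, 0.0218]
ee_rot: [0.0, 1.0, 0.009, 0.001]
contact_force: [-0.0, 0.1, 0.4]
width: 0.0205
gripper_force: 21.6
clock: 33.5
position: [0.4798, 0.0301, 0.0199]
ee_rot: [0.0, 1.0, 0.008, 0.0]
contact_force: [-0.2, 0.0, -0.6]
width: 0.0203
gripper_force: 21.6
```

```bash
python3 -m handwheel '[[[0,0,1],[0,0,0],0.9],[[0,0,0.5],[0,0,0],0.9],[[0,0,0],[0,0,0],0.9],[[0,0,0],[0,0,0],0.9]]'
```

```text
clock: 34.0
position: [0.4799, 0.0301, 0.019]
ee_rot: [0.0, 1.0, 0.009, 0.0]
contact_force: [-1.4, -0.8, 6.5]
width: 0.0202
gripper_force: 22.2
```

```bash
python3 -m handwheel '[[[0,0,0],[0,0,0],0.45],[[0,0,0],[0,0,0],0.35],[[0,0,0],[0,0,0],0.15],[[0,0,0],[0,0,0],0.15],[[0,0,0],[0,0,0],0.15],[[0,0,-10],[0,0,0],0.15],[[0,0,-35],[0,0,0],0.15],[[0,0,-40],[0,0,0],0.15],[[0,0,-40],[0,0,0],0.15],[[0,-30,0],[0,0,0],0.15],[[0,-42,0],[0,0,0],0.15],[[0,-42,0],[0,0,0],0.15],[[0,-42,0],[0,0,0],0.15],[[0,-42,0],[0,0,0],0.15],[[0,-30,0],[0,0,0],0.15],[[0,-10,0],[0,0,0],0.15],[[0,0,0],[0,0,0],0.15]]'
python3 - <<'E'
from h import *
a=cv2.resize(vision.get_image('scene')[150:260,210:350],None,fx=3.6,fy=3.6,interpolation=cv2.INTER_CUBIC)
t=cv2.resize(vision.get_image('top')[145:255,255:350],None,fx=3,fy=3.6,interpolation=cv2.INTER_CUBIC)
cv2.imwrite('pics/s9.png',np.hstack([a,t])[:, :790]); plan(.48,.03,.1,1)
E
```

```text
clock: 36.12
position: [0.4756, 0.268, 0.1435]
ee_rot: [0.0, 1.0, 0.009, 0.0]
contact_force: [0.2, 0.2, -0.2]
width: 0.0365
gripper_force: 0.0
t 36.23 pos [0.4756 0.2671 0.1434] th 0.9 tilt [-0.    -0.001 -1.   ] w 0.0361 gf 0.0 F [-0.1  0.3 -0.4] j6 1.94
shift now-frame [  0.5 237.1  43.6] turn -0.01 | shift after turn 0.3 237.1
```

View pics/s9.png

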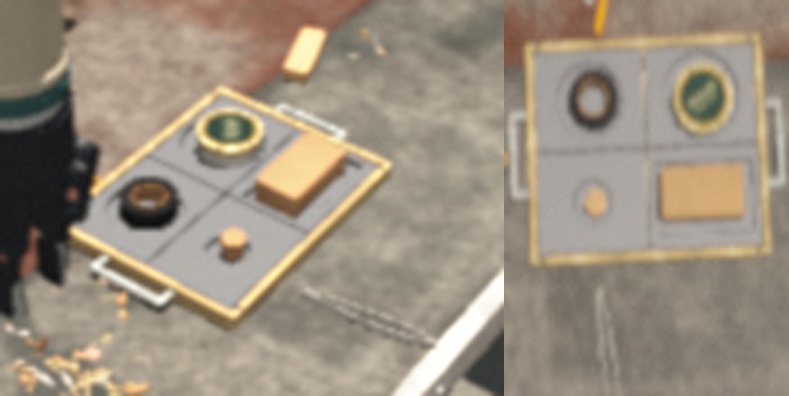

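All four parts stand flat in their own recesses in both views, the robot is clear, and the offcut is where it was. Handing in.

```bash
python3 -c "
from rig import manip; print(manip.sign_off())"
```

```text
the job is handed in; nothing more can be done
None
```

The sanding block, tin, tape and smaller stopper were set, in that order, flat in their recesses (checked in both cameras), the larger stopper and offcut were not touched, and the job was handed in at about 36 s.

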